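Set the clamp dial of the drive dock

TASK

On the brushed aluminium dock, turn the black dial clockwise until the clamp pad touches the drive and the dial stops, then back it off anticlockwise by three clicks (three marks, 45 degrees in all) and let go. Leave the dial of the grey plastic dock as it is.

Things in the scene. Friction and masses are not known exactly. Their poses are not given: they have to be found in the camera images.
- alu: brushed aluminium dock, a fixed flat cradle 140 (x) x 240 (y) mm, deck 30 mm high; origin: middle of its underside, z up. On its +y half lies a flat black drive 80 x 115 x 15 mm, top at 45 mm. 75 mm to -y of its middle a turret 74 mm across, top at 42 mm, carries the dial. Turret marks are 15 degrees apart, one click each, running anticlockwise from a wide orange one (touch).
- alu_bar (a point): on the turning axis of the aluminium dock's black dial, at grip height, 72 mm above the shelf. The dial is a disc 50 mm across (top at 50 mm) with an upright grip bar 46 mm long, 14 mm wide, top at 80 mm. The point turns with the dial: z up, x along the bar to its end with the white pointer line; fingers close along y.
- alu_dial (a joint): aluminium dock's dial, rad: 0 = pad touches the drive (hard stop, pointer at the orange mark); grows as it turns anticlockwise from above and the pad backs off 8 mm per rad, to 1.6. One click = 15 degrees = 0.262 rad; clicks are marks only, not felt; friction of 0.06 N m holds it where left. Starts at 1.05 to 1.4.
- grey_pointer (a point): the grey plastic dock is the same in shape and size as the aluminium one, with a drive and dial of its own, to be left alone. This point is the upper pointer end of its dial's bar, 23 mm out from the turning axis and 80 mm above the shelf; x points outward from the axis along the bar, z up.

How it is judged:
On the way:
1. the aluminium dock's dial is turned clockwise to its stop (within 0.12 rad) (value of joint alu_dial below 0.12 rad), for 0.1 s.
At the end, for the whole second after the job is handed in: The aluminium dock's dial rests three clicks (0.785 rad, within 0.2 rad) anticlockwise of its stop (value of joint alu_dial between 0.585 and 0.985 rad and velocity of joint alu_dial between -0.05 and 0.05 rad/s); the robot touches nothing.
It fails at once if the grey dock's dial is turned (its pointer end moves by more than 6 mm) (distance of grey_pointer from where it was at the start of the episode above 0.006 m).
It also fails if it takes over 34 s, if anything falls off the work surface, if the arm or the gripper's body presses on something with over 40 N, if the wrist force passes 120 N, or if a joint passes its speed limit or range.

ROBOT

A 7-joint arm with a two-finger parallel gripper is mounted at the origin on the work surface. World frame = base frame: x ahead of the robot, y to its left, z up, the work surface at z = 0. Lengths are in m, angles in rad, forces in N, time in s.
With the tool pointing down it reaches from about 0.35 to 0.9 m from the base axis. Payload 7.2 kg.
Tool frame: the origin (TCP) lies on the centre line of the jaws, within the pads' length; the fingertips stand 22 mm ahead of it and the grasp point (between the pads) lies 3 mm ahead of it; z points along the fingers, y is the line along which they close (so a half turn about z gives the same grasp; the last joint's range is limited). The gripper opens to 88 mm and grips with 3 to 60 N. Pads are 20 mm wide; open, the fingers measure 115 mm over their backs; the gripper's body (75 mm by 178 mm) begins 61 mm behind the grasp point.
Start: joints at [-1.197, 0.411, -0.013, 1.596, 0.006, 1.134, -0.082], TCP at [0.267, 0.565, 0.245] pointing down, gripper open.
Joint ranges: [-2.95, 2.95], [-0.29, 1.99], [-1.47, 1.44], [0.14, 2.54], [-1.03, 4.17], [0.13, 1.85], [-2.86, 2.86]. Speed limits (rad/s): [2.39, 2.39, 3.01, 3.01, 3.14, 3.14, 3.14].

INTERFACE

Orientations are given as a unit quaternion [w, x, y, z].
In Python, from bench import env, inverse_kinematics, cams, order gives the robot as it stands. The module is installed in compiled form; this text tells all that it offers. Calls block until the motion is done:
- env.movep(position, orientation): joint-space move of the TCP to a pose.
- env.line_to(position, rate=0.15, attitude=None, until_force=None): straight line of the TCP; attitude=None keeps the orientation; rate is the mean speed in m/s. With until_force (N) it stops when the force on the tool has changed by that much, and returns True; else False.
- env.movej(angles): joint-space move.
- env.command_gripper(opening): finger opening in m; the grip force is fixed at half the most; returns when the fingers have stopped.
- env.dwell(seconds).
- inverse_kinematics(position, orientation): joint angles nearest the present ones, or None.
- env.get_state(): the state.
- cams.read_camera(name): name is "side" or "top" or "wrist"; returns a dict with "color" (420x560x3 uint8, red, green, blue), "camera_matrix" (3x3 intrinsics, pixels), "origin" and "rotation" of the camera in the world. Camera axes: x right, y down, z forward; pixel columns grow to the right and rows downward; lengths in m; the calibration is good to about 2 mm. The wrist camera is an equidistant fisheye: a pixel r from the principal point sees the ray r / f radians off the axis. A picture is of the moment at which its call begins. There is no depth.
A pose or a line that the arm cannot do raises env.Unreachable and nothing moves.
- order.finish_job(): hands the job in; it is judged then, once.
The state is a dict: "time_s": time; "joint_pos": joint angles; "qd": joint speeds; "joint_torque": joint torques, N m; "eef_pos": TCP position; "ee_rot": TCP orientation; "contact_force": force on the tool from outside, world axes, zero at the start; "ft_torque": the same for the moment, N m; "finger_gap": finger opening in m; "finger_force": force on a finger pad.
Only numpy, scipy, OpenCV 4.12 (cv2) and the standard library are available. Lean on these libraries where they do the work, as an engineer would, in place of code of your own. Each camera call takes 0.05 s, during which the arm holds its last target. There are 200 camera calls.

## Working session

There is one attempt and no reset: what is moved stays moved. The work goes in short steps, each a Python script; the robot and the scene stay as the last script left them, time stands still between calls to the robot, and variables do not carry over. Pictures are saved under pics/ and viewed, at most 10 in all, crops included, and the job is handed in when it is done.

```bash
mkdir -p pics
python3 - <<'E'
from bench import env,cams
import cv2
print(env.get_state()["time_s"],env.get_state()["ee_rot"])
for n in("top","side"):
    d=cams.read_camera(n); cv2.imwrite(f"pics/{n}0.png",d["color"][:,:,::-1]); print(n,d["camera_matrix"],d["origin"],d["rotation"])
E
```

```text
0.0 [-1.06090751e-04  2.19098555e-01  9.75702394e-01 -8.06315912e-04]
top [[535.5332639    0.         284.00716627]
 [  0.         535.5332639  209.69090746]
 [  0.           0.           1.        ]] [ 0.50094864 -0.02452118  1.02379042] [ 0.03021938 -0.69591256  0.71727014 -0.01777744]
side [[387.45022335   0.         275.20324354]
 [  0.         387.45022335 205.91029642]
 [  0.           0.           1.        ]] [0.52729942 0.47439716 0.59503687] [ 0.00553951 -0.0381497   0.92851621 -0.36928519]
```

View pics/top0.png

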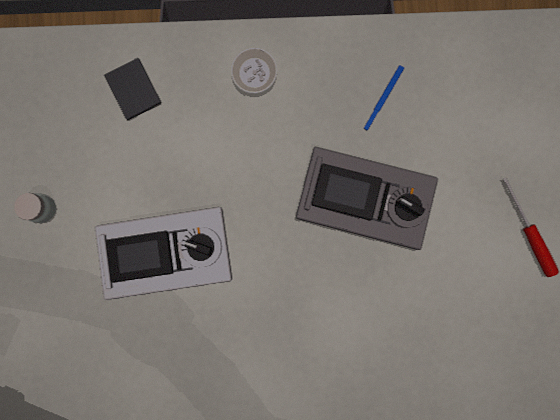

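View pics/side0.png

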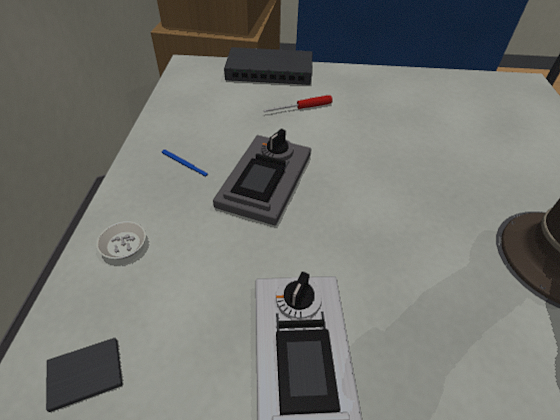

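The top view shows a light dock (dial near (200,246)) and a darker dock (dial near (408,206)). The side view shows the same docks, with dials near (300,293) and (279,145). I'll zoom in to tell the materials apart and read the pointers.

Run:
```python
import cv2,numpy as np
t=cv2.imread("pics/top0.png");s=cv2.imread("pics/side0.png")
r=lambda im,x,y,w,h:cv2.resize(im[y:y+h,x:x+w],(400,300),interpolation=cv2.INTER_CUBIC)
cv2.imwrite("pics/z.png",np.vstack([np.hstack([r(t,160,212,80,60),r(t,368,175,80,60)]),np.hstack([r(s,252,262,80,60),r(s,240,120,80,60)])]))
for n,(x,y) in dict(l=(110,290),l2=(222,230),g=(330,160),g2=(430,200)).items(): print(n,t[y-3:y+3,x-3:x+3].mean((0,1)),t[y-3:y+3,x-3:x+3].std((0,1)))
```

```text
l [129.13888889 126.55555556 132.        ] [21.06755375 20.39804517 20.96690514]
l2 [126.11111111 122.25       127.72222222] [30.86149865 29.22743669 29.52739887]
g [84.         81.77777778 90.19444444] [2.09496751 2.48451997 2.14501288]
g2 [78.91666667 77.16666667 85.        ] [5.10106198 6.13505411 5.8070838 ]
```

View pics/z.png

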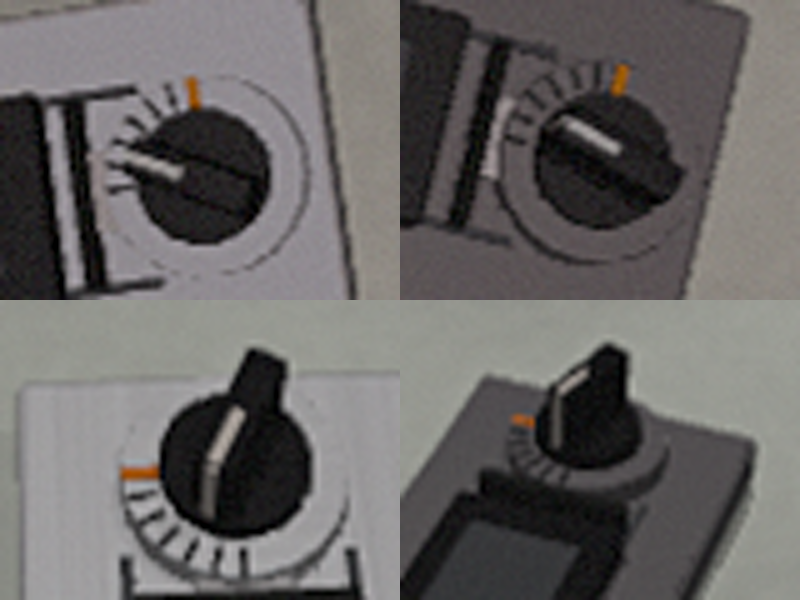

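The light dock shows brushed streaks in the side view, so it is the aluminium one. Its pointer is about 70 degrees anticlockwise of the orange mark. Next I'll triangulate the points on its dial.

```bash
cat > h.py <<'E'
import numpy as np,cv2
from scipy.spatial.transform import Rotation as R
def rot(d):
    q=np.array(d["rotation"],float); return q if q.shape==(3,3) else R.from_quat(q[[1,2,3,0]]).as_matrix()
def ray(d,p,fish=False):
    K=d["camera_matrix"]; v=np.array([(p[0]-K[0,2])/K[0,0],(p[1]-K[1,2])/K[1,1]])
    if fish:
        r=np.linalg.norm(v)+1e-12; c=np.r_[v/r*np.sin(r),np.cos(r)]
    else: c=np.r_[v,1]
    c=rot(d)@c; return np.array(d["origin"],float),c/np.linalg.norm(c)
def plane(d,p,z,fish=False):
    o,v=ray(d,p,fish); return o+v*(z-o[2])/v[2]
def tri(r1,r2):
    (o1,a),(o2,b)=r1,r2
    s=np.linalg.lstsq(np.c_[a,-b],o2-o1,rcond=None)[0]; p,q=o1+a*s[0],o2+b*s[1]
    return (p+q)/2,np.linalg.norm(p-q)
def orange(d,c=None,w=60):
    h=cv2.cvtColor(d["color"],cv2.COLOR_RGB2HSV); m=cv2.inRange(h,(6,130,90),(24,255,255))
    if c is not None:
        k=np.zeros_like(m);cv2.circle(k,tuple(map(int,c)),w,255,-1);m&=k
    return np.argwhere(m)[:,::-1].mean(0)
def down(yaw): # tool z down, tool x at angle yaw in world
    q=(R.from_euler("z",yaw)*R.from_euler("x",np.pi)).as_quat(); return q[[3,0,1,2]]
E
python3 - <<'E'
from h import *
from bench import env,cams,inverse_kinematics
t=cams.read_camera("top");s=cams.read_camera("side")
ot,os_=orange(t,(200,235),25),orange(s,(285,297),15); print("orange",ot,os_,*tri(ray(t,ot),ray(s,os_)))
for n,a,b in(("inner",(196.8,247),(299.6,284)),("bend",(184.6,243),(294.4,294))): print(n,*tri(ray(t,a),ray(s,b)))
# dial disc: dark blob in each view
print("disc z50 top",plane(t,(201,247.2),.05),"side",plane(s,(252+235/5,262+168/5+.6),.05))
print("greydisc",plane(t,(368+205/5,175+160/5),.05))
d=cams.read_camera("wrist");print(d["camera_matrix"][0,0],d["origin"],env.get_state()["eef_pos"])
E
```

```text
orange [198.3 230.4] [279.70588235 296.41176471] [0.53456138 0.15082873 0.03977761] 0.00040080442435635224
inner [0.50441041 0.14760078 0.07584409] 0.0004033837664586778
bend [0.51196691 0.16831627 0.08001683] 0.0001806093974430265
disc z50 top [0.50370842 0.14464949 0.05      ] side [0.50372082 0.15380171 0.05      ]
greydisc [ 0.5653139  -0.23536503  0.05      ]
325.19226210127806 [0.1937248  0.59968449 0.38368092] [0.26714122 0.5647891  0.24426004]
```

Heights and radii fit: the orange mark is at z 40 mm, the pointer end is at z 80 mm and 23.9 mm from the axis, and the axis is near (0.504, 0.146). The pointer sits about 61° from orange. I'll hover over it and refine with the wrist camera.

Run:
```python
from h import *
from bench import env,cams,inverse_kinematics
p=[.504,.146]
for y0 in(70,-110,250):
    print(y0,[(None if (q:=inverse_kinematics(p+[.075],down(np.radians(y0+o)))) is None else np.round(q,2)[[0,6]]) for o in(0,-30,-61,-75,-10)])
y0=70 if inverse_kinematics(p+[.2],down(np.radians(70))) is not None else -110
best=min((a for a in(70,-110) if inverse_kinematics(p+[.2],down(np.radians(a))) is not None),key=lambda a:abs(inverse_kinematics(p+[.2],down(np.radians(a)))[6]))
env.movep(p+[.2],down(np.radians(best)))
st=env.get_state();print(best,st["time_s"],st["eef_pos"],st["joint_pos"])
d=cams.read_camera("wrist");cv2.imwrite("pics/w1.png",d["color"][:,:,::-1]);print(d["origin"])
import pickle;pickle.dump(d,open("w1.pkl","wb"))
R0=rot(d)
for P in([.504,.146,.08],[.512,.1683,.08],[.5346,.1508,.04]):
    c=R0.T@(np.array(P)-d["origin"]);th=np.arctan2(np.hypot(*c[:2]),c[2]);u=c[:2]/np.hypot(*c[:2])*th*d["camera_matrix"][0,0]+d["camera_matrix"][:2,2];print(u)
```

```text
70 [array([-0.73, -0.41]), array([-0.74, -0.92]), array([-0.78, -1.43]), array([-0.82, -1.63]), array([-0.75, -0.56])]
-110 [array([-0.26,  2.32]), array([-0.33,  1.86]), array([-0.43,  1.4 ]), array([-0.48,  1.19]), array([-0.28,  2.17])]
250 [array([-0.26,  2.32]), array([-0.33,  1.86]), array([-0.43,  1.4 ]), array([-0.48,  1.19]), array([-0.28,  2.17])]
70 2.0083 [0.503818   0.14764154 0.19995719] [-0.79512751  0.30685853  0.5178268   1.91790749 -0.1837347   0.96298753
 -0.53784035]
[0.53061922 0.22378934 0.33954188]
[280.70846871 207.31089549]
[280.69924618 179.6721519 ]
[309.23444345 179.51312422]
```

View pics/w1.png

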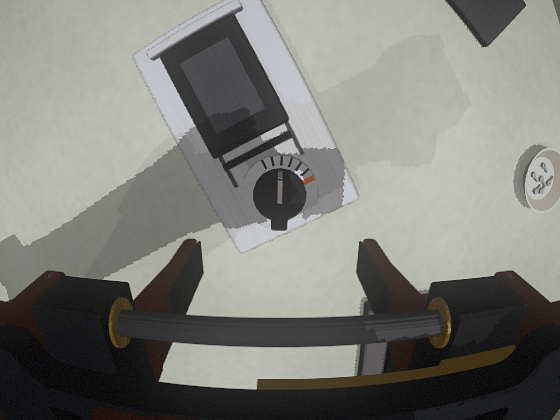

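The wrist view agrees with the prediction: the bar runs from (281,172) to (279,230) and orange is at (308,180). I'll check the bar line on z = 0.08, then descend and grip.

Run:
```python
from h import *
import pickle
from bench import env,cams
d=pickle.load(open("w1.pkl","rb"))
a=plane(d,(281,179),.08,1);i=plane(d,(280,203),.08,1);e=plane(d,(278.5,230),.08,1);o=plane(d,orange(d,(308,180),15),.042,1)
dx=a-e; yaw=np.arctan2(dx[1],dx[0]); print(a,i,e,np.linalg.norm(dx),np.degrees(yaw),o)
c=(a+e)/2; print("mid",c)
ax=np.array([.504,.146]); ax=(ax+c[:2])/2 if np.linalg.norm(c[:2]-ax)<.006 else ax
print("axis",ax,"orange ang",np.degrees(np.arctan2(*(o[:2]-ax)[::-1])))
q=down(yaw)
env.movep([*ax,.13],q)
hit=env.line_to([*ax,.077],rate=.08,until_force=8);print("hit",hit)
env.command_gripper(.0)
st=env.get_state();print(st["time_s"],st["eef_pos"],st["finger_gap"],st["finger_force"],st["contact_force"],st["ft_torque"])
np.save("g.npy",[*ax,yaw])
```

```text
[0.51242166 0.168747   0.08      ] [0.50471823 0.14974886 0.08      ] [0.49532475 0.12743255 0.08      ] 0.04471228465279722 67.5190563064904 [0.53359364 0.15154656 0.042     ]
mid [0.5038732  0.14808978 0.08      ]
axis [0.5039366  0.14704489] orange ang 8.631092959652543
hit False
4.375 [0.50349608 0.14726913 0.07697018] 0.013788320861642306 29.954189658164978 [-2.373733    0.4202348   2.81418552] [0.16166673 0.59630851 0.05466106]
```

The gripper holds the bar (gap 13.8 mm, 44.7 mm measured bar length). Next is turning clockwise in steps while watching the torque.

Run:
```python
from h import *
from bench import env
x,y,yaw=np.load("g.npy")
s0=env.get_state();t0=s0["ft_torque"][2]
deg=0
for dg in [15,30,40,46,50,53,56,59,62,65,68,71,74,77,80]:
    env.movep([x,y,.077],down(yaw-np.radians(dg)))
    s=env.get_state();dt=s["ft_torque"][2]-t0
    print(dg,round(s["time_s"],2),"Tz",round(dt,3),"F",np.round(s["contact_force"],1),"pos",np.round(s["eef_pos"][:2],4),"gap",round(s["finger_gap"],4), "j7T",round(s["joint_torque"][6],2))
    if abs(dt)>.45 or s["time_s"]>16 : break
np.save("dg.npy",dg)
```

```text
15 4.69 Tz -0.144 F [-3.7  0.8  3.1] pos [0.5034 0.1473] gap 0.014 j7T -0.55
30 5.01 Tz -0.176 F [-4.3  2.   5.2] pos [0.5032 0.1475] gap 0.0139 j7T -0.35
40 5.27 Tz -0.097 F [-5.8  2.2  6.2] pos [0.5032 0.1476] gap 0.0141 j7T -0.43
46 5.52 Tz -0.133 F [-6.1  2.4  6. ] pos [0.5031 0.1476] gap 0.0138 j7T -0.26
50 5.77 Tz -0.101 F [-4.6  1.9  6.4] pos [0.5031 0.1477] gap 0.0136 j7T -0.15
53 6.02 Tz -0.129 F [-6.   2.7  5.8] pos [0.5031 0.1477] gap 0.0137 j7T -0.1
56 6.27 Tz -0.129 F [-5.5  2.2  5.9] pos [0.5031 0.1477] gap 0.0136 j7T -0.1
59 6.52 Tz -0.115 F [-5.3  2.9  7.1] pos [0.5031 0.1478] gap 0.0137 j7T -0.1
62 6.77 Tz 0.278 F [-5.3  2.6  5.9] pos [0.5031 0.1478] gap 0.0138 j7T -0.46
65 7.02 Tz 0.591 F [-4.3  2.6  5.8] pos [0.5032 0.1478] gap 0.0142 j7T -0.8
```

The torque rises sharply between 59° and 62°, which puts the stop at about 60°, as measured. I'll hold briefly, back off 45°, release, retreat and look.

Run:
```python
from h import *
from bench import env,cams
x,y,yaw=np.load("g.npy")
env.dwell(.4)
def ang():
    q=np.array(env.get_state()["ee_rot"]);v=R.from_quat(q[[1,2,3,0]]).as_matrix()[:,0];return np.degrees(np.arctan2(v[1],v[0]))
print("held",ang(),"cmd",np.degrees(yaw)-65)
for dg in(55,40,25,15.5): env.movep([x,y,.077],down(yaw-np.radians(dg)))
env.dwell(.3);print("back",ang(),env.get_state()["ft_torque"])
env.command_gripper(.05);s=env.get_state();print(s["finger_gap"],s["contact_force"])
env.line_to([x,y,.2],rate=.1)
env.dwell(.3);d=cams.read_camera("wrist");cv2.imwrite("pics/w2.png",d["color"][:,:,::-1])
c=d["color"][120:270,180:380,::-1];cv2.imwrite("pics/w2z.png",cv2.resize(c,(800,600),interpolation=cv2.INTER_CUBIC))
import pickle;pickle.dump(d,open("w2.pkl","wb"));print(env.get_state()["time_s"],orange(d))
```

```text
held 2.9393938079310353 cmd 2.5190563064903984
back 51.95549483499529 [0.66428632 1.15940791 0.06230505]
0.05013147756037472 [ 0.09266055  0.38141062 -0.26643099]
11.3333 [284.82748538 309.8245614 ]
```

View pics/w2z.png

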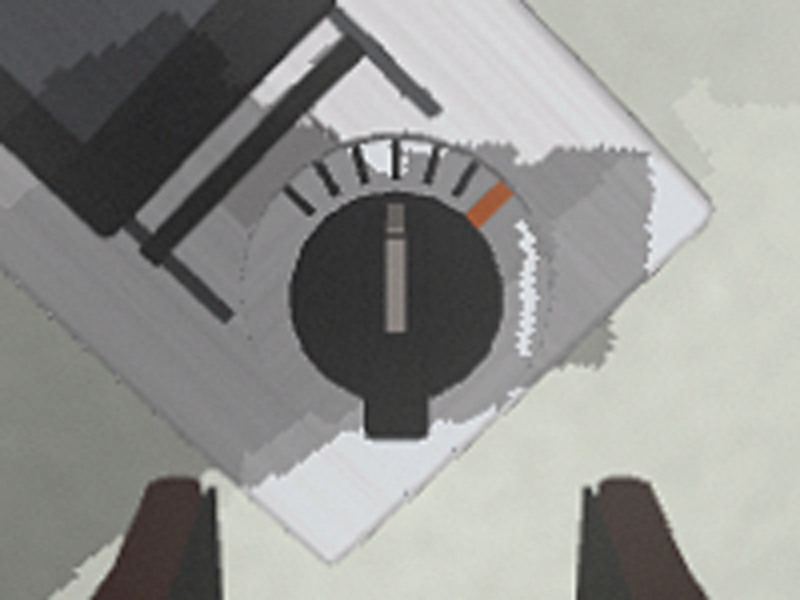

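The close-up shows the pointer at (395,215) lined up with the third mark (395,158) anticlockwise of the orange one (490,203). The fingers are clear of the dial, so I'll hand it in.

```bash
python3 -c "
from bench import order
print(order.finish_job())"
```

```text
the job is handed in; nothing more can be done
None
```

The aluminium dock's dial was turned clockwise to its stop and backed off 45°, the last picture showed its pointer on the third mark, the grey dock was left alone, and the job is handed in.

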